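# Snap two sample tubes into a rocking mixer

## Task

Load the two loose tubes from the bench mat onto the rocking mixer: the thick one in the empty large bed and the thin one in the empty small bed, caps at the control-panel end like the tubes already there. Lay each tube on its clips and press it down until both clips have snapped round the straight barrel and it lies fully home in its trough. Leave the tubes already loaded, and the other things on the mat, in place.

Things in the scene. Friction and masses are not known exactly. Their poses are not given: they have to be found in the camera images.
- large_tube: the thick screw-cap tube to load: barrel 29 mm dia, eight-sided cap 31 mm across flats, conical tip, about 60 (x 0.7 to 1.4) g. Lies on the mat at any yaw, axis 17 to 19 mm above the worktop. Origin: on the axis, mid barrel; +x along the axis from cap to tip: cap x = -62 to -44, straight barrel -44 to +44, cone to +60 mm. y, z: across, at any roll angle
- small_tube: the thin screw-cap tube to load: barrel 17 mm dia, eight-sided cap 20 mm across flats, conical tip, about 30 (x 0.7 to 1.4) g. Lies on the mat at any yaw, axis 11 to 13 mm above the worktop. Origin: on the axis, mid barrel; +x along the axis from cap to tip: cap x = -62 to -44, straight barrel -44 to +44, cone to +60 mm. y, z: across, at any roll angle
- large_tube_cap (a point): centre of the flat outer face of the large tube's cap (x = -62 mm on the tube)
- small_tube_cap (a point): centre of the flat outer face of the small tube's cap (x = -62 mm on the tube)
- large_bed: the EMPTY large bed: black trough for one tube along x, with a pair of steel spring fingers (8 mm wide) at x = -32 and at +32 mm. Origin: centre of its underside, 84 mm above the worktop; +x away from the control panel, z up. Heights over the origin: trough floor 6; side walls (3 thick, 31 apart inside, x within 26) to 26.5; finger lips 31, gap 22; flares to 39 mm
- large_bed_seat (a point): middle of the axis of a fully seated large tube: 20.5 mm above the bed's origin, same axes (tube top then 35 mm). A tube laid on the flared lips rests with its axis 41.5 mm above the bed's origin; pressed down midway between the clips with about 8 to 14 N it spreads the fingers and snaps in. Trough walls leave no room for gripper fingers beside it lower down: press from above
- small_bed: the EMPTY small bed: black trough for one tube along x, with a pair of steel spring fingers (8 mm wide) at x = -32 and at +32 mm. Origin: centre of its underside, 84 mm above the worktop; +x away from the control panel, z up. Heights over the origin: trough floor 14; side walls (3 thick, 19 apart inside, x within 26) to 25.5; finger lips 29, gap 13; flares to 36 mm
- small_bed_seat (a point): middle of the axis of a fully seated small tube: 22.5 mm above the bed's origin, same axes (tube top then 31 mm). A tube laid on the flared lips rests with its axis 35.5 mm above the bed's origin; pressed down midway between the clips with about 7 to 12 N it spreads the fingers and snaps in. Trough walls leave no room for gripper fingers beside it lower down: press from above
- mixer: rocking tube mixer, fixed: white housing 190 x 236 x 57 mm, grey control panel on its -x face, aluminium platform on top (176 x 222, top at 84 mm), parked level. Origin: centre of the underside. Four beds side by side, 54 mm apart in y, in any order: two large, two small, one of each already loaded. Stands left or right, turned a little
- large_tube_loaded: a tube like large_tube, already snapped into the other large bed, cap towards the control panel; axis 104.5 mm above the worktop
- small_tube_loaded: a tube like small_tube, already snapped into the other small bed, cap towards the control panel; axis 106.5 mm above the worktop
- mat: grey rubber bench mat, fixed, 300 x 330 x 3 mm, on the other side from the mixer; the two loose tubes lie on it. Origin: centre of the underside
- beaker: clear glass beaker, 58 dia x 60 mm high, standing on the mat; loose. Origin: centre of the underside
- petri_dish: clear petri dish, 68 dia x 14 mm, on the mat; loose. Origin: centre of the underside
- tape_roll: flat roll of label tape, 60 dia x 19 mm, on the mat; loose. Origin: centre of the underside
- timer: small white lab timer, 70 x 62 x 20 mm, on the mat; loose. Origin: centre of the underside

How it is judged:
By the outcome, as a careful person would: the job done as asked, in the order asked, and still so for the second after the job is handed in, with the robot touching nothing.
It also fails if it takes over 67 s, if anything falls off the work surface, if the arm or the gripper's body presses on something with over 40 N, if the wrist force passes 120 N, or if a joint passes its speed limit or range.

## Robot

A 6-joint arm with a two-finger parallel gripper is mounted at the origin on a cart in front of the work surface, level with it; the furniture and walls round the work are solid. World frame = base frame: x ahead of the robot, y to its left, z up, the work surface at z = 0. Lengths are in m, angles in rad, forces in N, time in s.
With the tool pointing down it reaches from about 0.4 to 0.825 m from the base axis. Payload 7 kg.
Tool frame: the origin (TCP) lies on the centre line of the jaws, within the pads' length; the fingertips stand arm.tip_reach ahead of it and the grasp point (between the pads) lies 5 mm behind it (arm.tip_reach is the distance from the TCP to the fingertips, in m); z points along the fingers, y is the line along which they close (so a half turn about z gives the same grasp; the last joint's range is limited). The gripper opens to 88 mm and grips with 3 to 60 N. Pads are 19 mm wide; open, the fingers measure 130 mm over their backs; the gripper's body (78 mm by 193 mm) begins 47 mm behind the grasp point.
Start: joints at [1.524, 0.359, 0.012, 0, -1.224, -0.288], TCP at [0.222, 0.637, 0.241] pointing down, gripper open.
Joint ranges: [-3.07, 3.07], [-1.43, 2.12], [-1.02, 1.25], [-3.03, 1.67], [-3.05, -0], [-3.03, 3.03]. Speed limits (rad/s): [2.39, 2.39, 3.01, 3.14, 3.14, 3.14].

## Interface

Orientations are given as [roll, pitch, yaw] about the fixed x, y, z axes, in that order (R = Rz(yaw) Ry(pitch) Rx(roll)).
In Python, from station import status, optics, order, arm gives the robot as it stands. The module is installed in compiled form; this text tells all that it offers.
- The arm moves only by the shell command python3 -m jog 'ROWS' [FORCE]. ROWS is JSON, a list of rows, each a list of 3 entries, a list of its own where there are three numbers: the gripper command: -1 is shut, 1 is fully open, values between are in proportion, then the shift along the tool's x, y, z in mm, then the turn about the tool's z in rad. A call has 1 to 20 rows; each row is the pose to reach, as a shift and turn from the pose commanded when the call began, along the tool's axes at that moment; what a row does not reach only later rows make up. A row lasts 1/8 s, in which the tool goes at most 62.5 mm and 10.7 degrees, less where a joint would pass 70% of its speed; a pose out of reach is approached as far as the arm can. A call with a gripper value outside its range is refused whole. The fingers move at their own pace and stop on an object; FORCE is the grip in N (left out, the last holds). Time passes only in rows, so rows that repeat a pose let the fingers close. It gives the time, the measured TCP pose, the force, the opening and the grip force at its end, in the units of the state.
- status.get_state(): the state, without advancing time (a new reading comes with each control period).
- optics.grab_frame(name): name is "side" or "top"; returns a dict with "color" (400x640x3 uint8, red, green, blue), "mtx" (3x3 intrinsics, pixels), "cam_to_world" (4x4, takes a point from camera to world coordinates). Camera axes: x right, y down, z forward; pixel columns grow to the right and rows downward; lengths in m; the calibration is good to about 2 mm. A picture is of the moment at which its call begins. There is no depth.
- order.job_done(): hands the job in; it is judged then, once.
The state is a dict: "t": time; "q": joint angles; "qd": joint speeds; "joint_efforts": joint torques, N m; "eef_pos": TCP position; "ee_rot": TCP orientation; "force": force on the tool from outside, world axes, zero at the start; "moment": the same for the moment, N m; "width": finger opening in m; "gripper_force": force on a finger pad.
Only numpy, scipy, OpenCV 4.12 (cv2) and the standard library are available. Lean on these libraries where they do the work, as an engineer would, in place of code of your own. Each camera call takes 0.05 s, during which the arm holds its last target. There are 200 camera calls.

## Working session

There is one attempt and no reset: what is moved stays moved. The work goes in short steps, Python scripts to look and compute and a shell command to move; the robot and the scene stay as the last step left them, time stands still between calls to the robot, and variables do not carry over. Pictures are saved under pics/ and viewed, at most 11 in all, crops included, and the job is handed in when it is done.

```bash
mkdir -p pics; python3 - <<'E'
from station import status, optics, arm
import cv2
print(arm.tip_reach); s=status.get_state(); print({k:s[k] for k in('t','eef_pos','ee_rot','force','width')})
for n in('top','side'):
    f=optics.grab_frame(n); cv2.imwrite(f'pics/{n}0.png',f['color'][...,::-1]); print(f['mtx'].tolist(),f['cam_to_world'].round(4).tolist())
E
```

```text
0.014
{'t': 0.0, 'eef_pos': array([0.22163124, 0.63704942, 0.23963307]), 'ee_rot': array([ 3.13991754e+00, -1.36800061e-04, -3.34913220e-01]), 'force': array([0.25168388, 0.45521384, 0.78086088]), 'width': 0.08763713661542152}
[[406.2210901825375, 0.0, 318.75034012854564], [0.0, 406.2210901825375, 201.4690651037091], [0.0, 0.0, 1.0]] [[-0.0099, -0.9972, 0.0742, 0.5031], [-0.9996, 0.0119, 0.0262, -0.0028], [-0.027, -0.0739, -0.9969, 1.012], [0.0, 0.0, 0.0, 1.0]]
[[396.82604588281936, 0.0, 322.8312914496188], [0.0, 396.82604588281936, 198.02740520881304], [0.0, 0.0, 1.0]] [[0.8398, -0.2638, 0.4745, 0.0988], [-0.5429, -0.4001, 0.7384, -0.7115], [-0.005, -0.8777, -0.4792, 0.5554], [0.0, 0.0, 0.0, 1.0]]
```

View pics/top0.png

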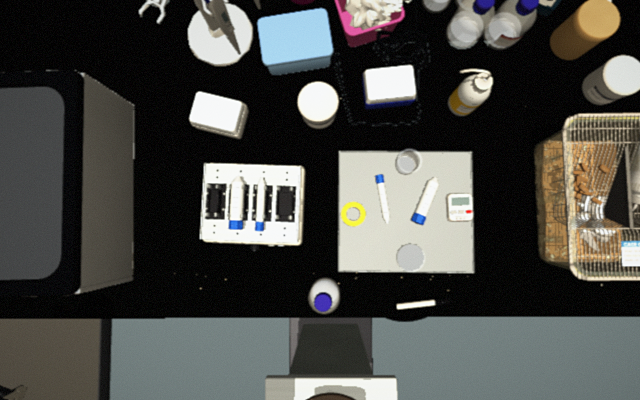

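View pics/side0.png

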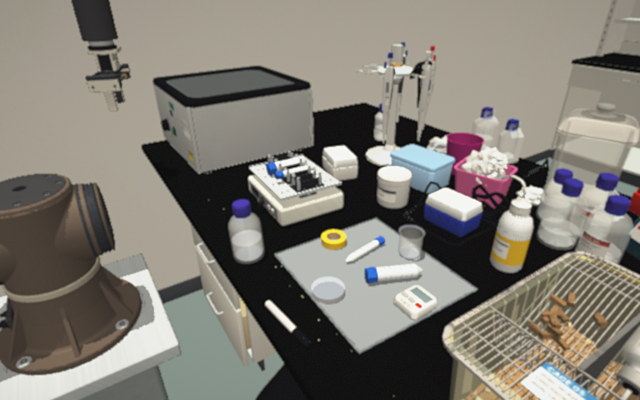

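The top view shows the mixer on the left (cols 203-304, rows 164-245) with its panel towards the robot. Its beds are at cols about 215 (empty), 237 (large, loaded), 261 (small, loaded) and 286 (empty). On the mat, the small tube has its cap at (380,178) and its tip at (387,222); the large tube has its cap at (419,217) and its tip at (433,180). The side view agrees. I'll enlarge the top view to measure.

```bash
python3 - <<'E'
import cv2,numpy as np
a=cv2.imread('pics/top0.png')
c=cv2.resize(a[155:255,195:310],None,fx=5,fy=5,interpolation=cv2.INTER_CUBIC)
cv2.imwrite('pics/mixcrop.png',c)
E
cat > h.py <<'E'
import numpy as np, cv2
from station import status, optics
def grab(n):
    f=optics.grab_frame(n); return f['color'],f['mtx'],f['cam_to_world']
def onplane(px,z,K,T):
    px=np.atleast_2d(np.float64(px)); d=np.c_[px,np.ones(len(px))]@np.linalg.inv(K).T@T[:3,:3].T
    return T[:3,3]+d*((z-T[2,3])/d[:,2])[:,None]
def proj(p,K,T):
    c=(np.atleast_2d(p)-T[:3,3])@T[:3,:3]; u=c@K.T; return u[:,:2]/u[:,2:]
def blobs(m,lo=8):
    n,l,s,c=cv2.connectedComponentsWithStats(m.astype(np.uint8)); return [(s[i],c[i],l==i) for i in range(1,n) if s[i,4]>=lo]
def hsv(im): return cv2.cvtColor(im,cv2.COLOR_RGB2HSV)
E
python3 - <<'E'
from h import *
im,K,T=grab('top'); H=hsv(im)
blue=(H[...,0]>100)&(H[...,0]<125)&(H[...,1]>130)&(H[...,2]>80)
for s,c,m in blobs(blue): 
    if 195<c[0]<475 and 160<c[1]<250: print('blue',s,c.round(2),onplane(c,.018,K,T).round(4),onplane(c,.105,K,T).round(4))
# black beds on platform
plat=im[165:245,205:303].max(2)
for s,c,m in blobs(plat<70,20): 
    r=cv2.minAreaRect(np.argwhere(m)[:,::-1].astype(np.float32)); print('black',s,(c+[205,165]).round(2),r[1],r[2])
# loose tubes: bright on mat
mat=im[153:270,341:471]; print('matcol',np.median(mat.reshape(-1,3),0))
d=np.abs(mat.astype(int)-np.median(mat.reshape(-1,3),0)).max(2)
for s,c,m in blobs(d>22,30):
    r=cv2.minAreaRect(np.argwhere(m)[:,::-1].astype(np.float32)); print('mat',s,(c+[341,153]).round(2),np.round(r[1],1),round(r[2],1), onplane(c+[341,153],.015,K,T).round(4))
E
```

```text
blue [376 175   8   8  54] [379.22 178.39] [[ 0.632  -0.1258  0.018 ]] [[ 0.6208 -0.115   0.105 ]]
blue [412 213  13  11 104] [418.05 218.24] [[ 0.5332 -0.2178  0.018 ]] [[ 0.5306 -0.1989  0.105 ]]
blue [229 221  14   8 109] [235.44 224.53] [[0.5226 0.2287 0.018 ]] [[0.5209 0.2084 0.105 ]]
blue [256 222   8   9  67] [259.24 225.91] [[0.5186 0.17   0.018 ]] [[0.5173 0.1548 0.105 ]]
black [  1  19  20  35 538] [215.7  200.99] (17.75040626525879, 34.946109771728516) 3.1798300743103027
black [ 38  20   6  35 125] [245.41 201.63] (3.845196485519409, 34.15732955932617) 2.862405300140381
black [ 59  21   8  35 182] [267.62 203.05] (5.857587814331055, 34.28278350830078) 2.6025619506835938
black [ 71  21  19  36 543] [285.17 203.28] (17.6635799407959, 34.509822845458984) 2.602562189102173
black [48 31  3 18 36] [254.33 204.69] (17.0, 2.0) 90.0
black [ 0 77 41  3 63] [221.43 243.63] (40.0, 2.0) 0.0
matcol [217. 217. 203.]
mat [ 54   0  26  22 235] [407.43 162.06] [21. 25.] 90.0 [[ 0.672  -0.1962  0.015 ]]
mat [ 33  21  15  50 311] [382.2  195.07] [50.   9.5] 80.5 [[ 0.5911 -0.1326  0.015 ]]
mat [ 69  24  28  49 583] [424.11 202.6 ] [15.2 49.5] 23.0 [[ 0.5714 -0.2342  0.015 ]]
mat [104  40  26  29 604] [458.15 206.77] [28. 25.] 90.0 [[ 0.5602 -0.3163  0.015 ]]
mat [  0  48  26  26 395] [353.04 213.62] [25. 25.] 90.0 [[ 0.5464 -0.0604  0.015 ]]
mat [55 90 15 20 59] [400.44 250.71] [ 8. 23.] 31.4 [[ 0.455  -0.1737  0.015 ]]
```

View pics/mixcrop.png

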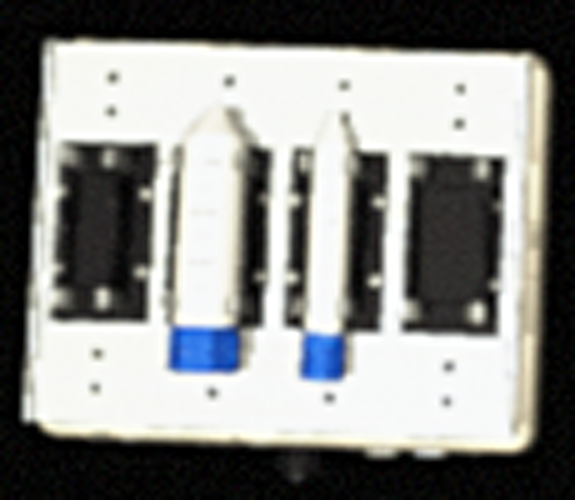

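The crop shows that the left bed (crop x 75-120, about 20 mm wide) is the empty small one and the right bed (418-485, about 30 mm wide) is the empty large one. The platform screw dots sit at about (112,94) and (97,370) for the small bed, and (460,106) and (448,384) for the large bed. Next I'll compute the poses.

```bash
python3 - <<'E'
from h import *
im,K,T=grab('top'); H=hsv(im); g=im.max(2).astype(float)
# screws: subpixel dark centroid near hints
def dot(c):
    x,y=np.array(c)/5+[195,155]-.4; x0,y0=int(round(x))-3,int(round(y))-3
    p=g[y0:y0+7,x0:x0+7]; w=np.clip(np.median(p)-8-p,0,None); yy,xx=np.mgrid[:7,:7]; return np.array([(w*xx).sum(),(w*yy).sum()])/w.sum()+[x0,y0]
for n,hs in {'small':[(113,77),(111,111),(98,353),(96,388)],'large':[(460,89),(459,124),(448,367),(447,401)]}.items():
    w=onplane([dot(h) for h in hs],.084,K,T)[:,:2]; f=w[:2].mean(0); b=w[2:].mean(0); d=f-b
    print(n,'bed centre',((f+b)/2).round(4),'yaw',np.arctan2(d[1],d[0]).round(3),'spans',np.linalg.norm(np.diff(w,axis=0),axis=1).round(4))
for c in[(215.7,200.99),(285.17,203.28)]: print('black ctr',onplane(c,.087,K,T).round(4))
# loose tubes
blue=(H[...,0]>100)&(H[...,0]<125)&(H[...,1]>110)&(H[...,2]>60)
med=np.median(im[153:270,341:471].reshape(-1,3),0)
white=im.min(2)>med.min()+12
for n,(x0,x1,y0,y1),z in[('small',(370,395,170,230),.012),('large',(406,442,172,228),.018)]:
    m=np.zeros(g.shape,bool); m[y0:y1,x0:x1]=(white|blue)[y0:y1,x0:x1]
    s,c,m=max(blobs(m),key=lambda b:b[0][4]); p=np.argwhere(m)[:,::-1]; w=onplane(p,z,K,T)[:,:2]
    cb=onplane(np.argwhere(m&blue)[:,::-1],z,K,T)[:,:2].mean(0); ct=w.mean(0)
    v=np.linalg.svd(w-ct,full_matrices=False)[2][0]; v*=np.sign(v@(ct-cb))
    a=(w-ct)@v; b=(w-ct)@[-v[1],v[0]]; mid=ct+v*((np.percentile(a,.3)+np.percentile(a,99.7))/2+.001)
    print(n,'tube',mid.round(4),'yaw',np.arctan2(v[1],v[0]).round(3),'len',np.ptp(a).round(4),'wid',np.ptp(b).round(4),'cap dist',((mid-cb)@v).round(4),'area',len(p))
H2=blobs((im[...,0]>225)&(im[...,2]>215)&(np.arange(640)>440)&(np.arange(640)<474)&(np.arange(400)[:,None]>185)&(np.arange(400)[:,None]<225),40)
for s,c,m in H2: print('timer corners',onplane([[s[0],s[1]],[s[0],s[1]+s[3]],[s[0]+s[2],s[1]]],.022,K,T)[:,:2].round(3).tolist())
E
```

```text
small bed centre [0.5762 0.2602] yaw -0.048 spans [0.0159 0.1122 0.0157]
large bed centre [0.5685 0.0985] yaw -0.048 spans [0.0162 0.1119 0.0159]
black ctr [[0.5758 0.2586 0.087 ]]
black ctr [[0.5686 0.0984 0.087 ]]
small tube [ 0.5812 -0.1353] yaw -2.983 len 0.1211 wid 0.0183 cap dist 0.0522 area 280
large tube [ 0.5781 -0.2395] yaw -0.429 len 0.1203 wid 0.03 cap dist 0.0498 area 463
timer corners [[0.591, -0.293], [0.528, -0.291], [0.59, -0.351]]
```

```bash
python3 -m jog '[[-0.1,[0,0,-10],0.15]]' 20; python3 -c "
from station import status; s=status.get_state(); print(s['q'],s['ee_rot'])"
```

```text
t: 0.32
eef_pos: [0.2216, 0.6369, 0.2495]
ee_rot: [3.139, -0.001, -0.488]
force: [-0.2, 0.3, 0.5]
width: 0.0822
gripper_force: 0.0
[ 1.52411011e+00  3.54070126e-01  2.57032382e-02 -3.79244977e-04
 -1.24469090e+00 -4.40902258e-01] [ 3.13939425e+00 -6.40445904e-04 -4.87709674e-01]
```

The beds measure 162 mm apart, which is 3 x 54 as expected, and the tube lengths and widths match too. I'll add a helper that turns target poses into tool-frame shifts.

```bash
cat >> h.py <<'E'
def rel(*targets):
    s=status.get_state(); p=s['eef_pos']; y=s['ee_rot'][2]; c,n=np.cos(y),np.sin(y)
    for x,yy,z,w in targets:
        d=np.array([x,yy,z])-p; print('shift',np.round(1000*np.array([d[0]*c+d[1]*n,d[0]*n-d[1]*c,-d[2]]),1).tolist(),'turn',round(y-w,3))
E
python3 -c "
from h import *
rel((.23,.42,.25,-.43),(.28,.33,.25,-.43),(.4,.2,.25,-.43),(.578,-.2395,.12,-.429),(.578,-.2395,.04,-.429))"
```

```text
shift [109.0, 187.7, -0.5] turn -0.058
shift [195.4, 243.8, -0.5] turn -0.058
shift [362.3, 302.4, -0.5] turn -0.058
shift [725.5, 607.2, 129.5] turn -0.059
shift [725.5, 607.2, 209.5] turn -0.059
```

```bash
python3 -m jog '[[-0.05,[55,94,0],-0.06],[-0.05,[109,188,0],-0.06],[-0.05,[109,188,0],-0.06],[-0.05,[109,188,0],-0.06],[-0.05,[152,216,0],-0.06],[-0.05,[195,244,0],-0.06],[-0.05,[250,264,0],-0.06],[-0.05,[305,284,0],-0.06],[-0.05,[362,302,0],-0.06],[-0.05,[725,607,0],-0.06],[-0.05,[725,607,0],-0.06],[-0.05,[725,607,30],-0.06],[-0.05,[725,607,60],-0.06],[-0.05,[725,607,100],-0.06],[-0.05,[725,607,130],-0.06],[-0.05,[725,607,130],-0.06],[-0.05,[725,607,130],-0.06],[-0.05,[725,607,130],-0.06],[-0.05,[725,607,130],-0.06]]'
python3 -c "
from h import *
im,K,T=grab('side'); rel((.578,-.2395,.06,-.429),(.578,-.2395,.0195,-.429))
c=im[180:350,280:480,::-1]; cv2.imwrite('pics/s1.png',cv2.resize(c,None,fx=3,fy=3))"
```

```text
t: 2.7
eef_pos: [0.58, -0.2377, 0.12]
ee_rot: [3.141, 0.001, -0.426]
force: [0.9, 0.8, 1.1]
width: 0.0412
gripper_force: 0.0
shift [-1.2, 3.1, 60.9] turn 0.004
shift [-1.2, 3.1, 101.4] turn 0.004
```

View pics/s1.png

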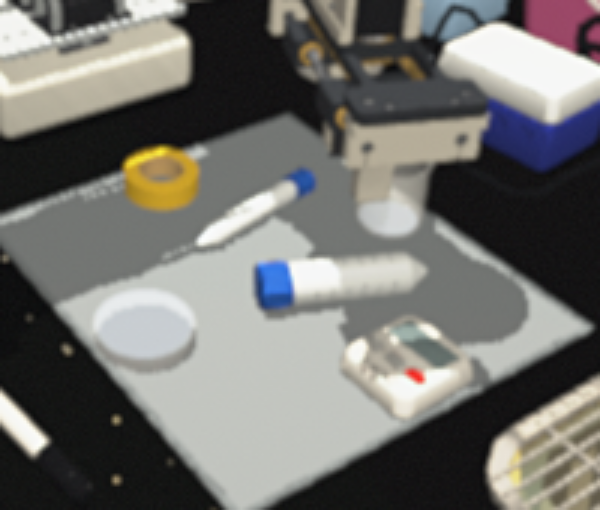

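The gripper hangs above the large tube (crop cap 272,283, tip 425,270), with its finger towards the timer clear of it. Going down to grasp.

```bash
python3 -m jog '[[-0.05,[-1,3,55],0],[-0.05,[-1,3,85],0],[-0.05,[-1,3,101],0],[-0.05,[-1,3,101],0],[-0.05,[-1,3,101],0]]' 30
python3 -m jog '[[-0.6,[0,0,0],0],[-0.6,[0,0,0],0],[-0.6,[0,0,0],0],[-0.6,[0,0,0],0],[-0.6,[0,0,-30],0],[-0.6,[0,0,-80],0],[-0.6,[0,0,-130],0],[-0.6,[0,0,-180],0],[-0.6,[0,0,-180],0],[-0.6,[0,0,-180],0]]' 30
python3 -c "
from h import *
rel((.5685,.0985,.2,-.048),(.5685,.0985,.17,-.048))"
```

```text
t: 3.38
eef_pos: [0.5795, -0.2395, 0.0213]
ee_rot: [-3.141, -0.003, -0.424]
force: [-0.5, -0.6, 0.6]
width: 0.0417
gripper_force: 0.0
t: 4.62
eef_pos: [0.5776, -0.2396, 0.1991]
ee_rot: [-3.141, 0.001, -0.425]
force: [-0.4, -1.0, -1.3]
width: 0.0286
gripper_force: 30.0
shift [-147.8, -304.2, -0.9] turn -0.377
shift [-147.8, -304.2, 29.1] turn -0.377
```

```bash
python3 -m jog '[[-0.6,[-148,-304,0],-0.1],[-0.6,[-148,-304,0],-0.2],[-0.6,[-148,-304,0],-0.3],[-0.6,[-148,-304,0],-0.377],[-0.6,[-148,-304,0],-0.377],[-0.6,[-148,-304,0],-0.377],[-0.6,[-148,-304,20],-0.377],[-0.6,[-148,-304,34],-0.377],[-0.6,[-148,-304,34],-0.377],[-0.6,[-148,-304,34],-0.377]]'
cat > see.py <<'E'
from h import *; import sys
im,K,T=grab('top'); s=status.get_state(); print(s['eef_pos'].round(4),s['ee_rot'].round(4))
cv2.imwrite('pics/%s.png'%sys.argv[1],cv2.resize(im[150:260,195:315,::-1],None,fx=5,fy=5,interpolation=cv2.INTER_CUBIC))
E
python3 see.py t2
```

```text
t: 5.88
eef_pos: [0.5689, 0.0977, 0.1656]
ee_rot: [3.141, 0.0, -0.048]
force: [-0.4, 0.6, -0.9]
width: 0.0289
gripper_force: 30.0
[0.5691 0.0979 0.166 ] [-3.1415e+00 -5.0000e-04 -4.8500e-02]
```

View pics/t2.png

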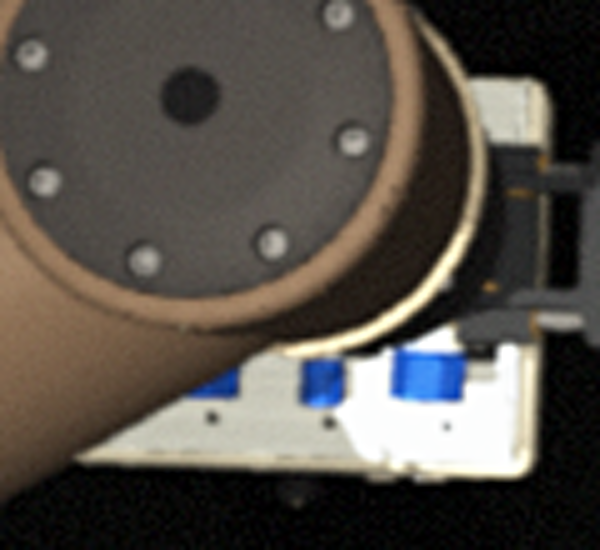

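The view from above is mostly covered by the wrist, but the held cap shows at crop (428,375), with the loaded caps at (322,382) and (215,385). I'll measure the held cap at its height.

```bash
cat > cap.py <<'E'
from h import *; import sys
# cap.py view zaxis expected_x expected_y : blue blob nearest the expected cap centre
v,z,ex,ey=sys.argv[1],*map(float,sys.argv[2:5])
im,K,T=grab(v); H=hsv(im); blue=(H[...,0]>100)&(H[...,0]<125)&(H[...,1]>110)&(H[...,2]>60)
e=proj([ex,ey,z],K,T)[0]; s,c,m=min(blobs(blue),key=lambda b:np.linalg.norm(b[1]-e))
w=onplane(np.argwhere(m)[:,::-1],z,K,T); ctr=w.mean(0)
print(v,'expected px',e.round(1),'seen',c.round(1),s,'world',ctr[:2].round(4),'err mm',((ctr[:2]-[ex,ey])*1e3).round(1),'extent',np.ptp(w,axis=0).round(4))
if len(sys.argv)>5: cv2.imwrite('pics/%s.png'%sys.argv[5],cv2.resize(im[120:250,220:380,::-1],None,fx=4.5,fy=4.5,interpolation=cv2.INTER_CUBIC))
E
python3 cap.py top .163 .5155 .1010; python3 cap.py side .163 .5155 .1010 t3
```

```text
top expected px [280.1 226.1] seen [280.  224.6] [273 219  15  11 133] world [0.5186 0.1011] err mm [3.1 0.1] extent [0.0212 0.0294 0.    ]
side expected px [286.9 161.6] seen [287.6 160.6] [281 154  13  15 142] world [0.5199 0.1059] err mm [4.4 4.9] extent [0.0485 0.0822 0.    ]
```

View pics/t3.png

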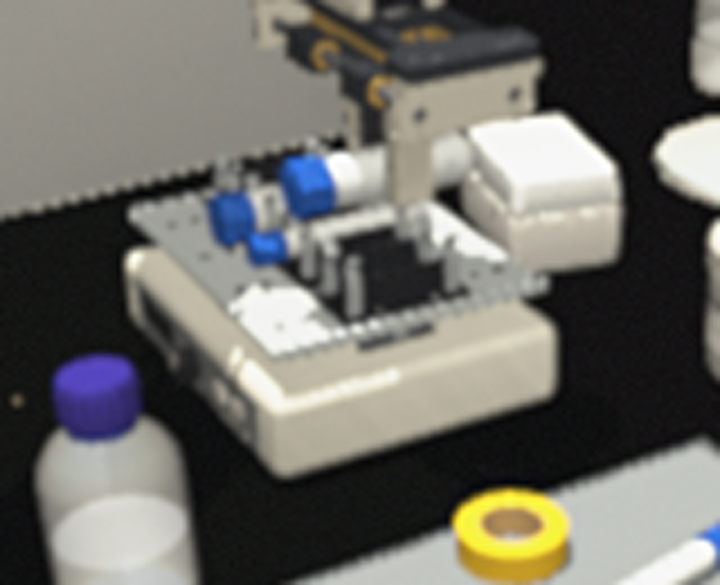

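The held tube is level over the bed: y is within 0.1 mm, and it sits about 2 mm too far in +x. I'll shift it -2 mm and lower it onto the lips.

```bash
python3 -m jog '[[-0.6,[-2,0,10],0],[-0.6,[-2,0,20],0],[-0.6,[-2,0,28],0],[-0.6,[-2,0,33],0],[-0.6,[-2,0,36],0],[-0.6,[-2,0,37],0],[-0.6,[-2,0,37],0],[-0.6,[-2,0,37],0]]'
```

```text
t: 7.02
eef_pos: [0.5668, 0.0984, 0.1288]
ee_rot: [-3.141, -0.0, -0.048]
force: [0.2, 0.1, -1.1]
width: 0.0285
gripper_force: 30.0
```

```bash
python3 -m jog '[[-0.6,[0,0,1],0],[-0.6,[0,0,1],0]]'; python3 -m jog '[[-0.6,[0,0,1],0],[-0.6,[0,0,1],0]]'
```

```text
t: 7.28
eef_pos: [0.5669, 0.0983, 0.1278]
ee_rot: [-3.142, -0.0, -0.048]
force: [0.2, -0.2, 0.0]
width: 0.028
gripper_force: 30.0
t: 7.52
eef_pos: [0.567, 0.0984, 0.1269]
ee_rot: [-3.141, -0.001, -0.048]
force: [0.2, 0.7, 2.4]
width: 0.0282
gripper_force: 30.0
```

```bash
python3 -m jog '[[-0.2,[0,0,-1],0],[-0.2,[0,0,-1],0],[-0.2,[0,0,-1],0],[-0.2,[0,0,-8],0],[-0.2,[0,0,-20],0],[-0.2,[0,0,-40],0],[-0.2,[0,0,-48],0],[-1,[0,0,-48],0],[-1,[0,0,-48],0],[-1,[0,0,-48],0]]'
python3 cap.py top .1255 .5155 .1010; python3 cap.py side .1255 .5155 .1010 t4
```

```text
t: 8.78
eef_pos: [0.5663, 0.0982, 0.1739]
ee_rot: [3.141, 0.001, -0.048]
force: [0.8, -0.3, 0.4]
width: 0.0108
gripper_force: 0.0
top expected px [282.1 226.3] seen [282.2 225.9] [276 222  14   9 119] world [0.5165 0.1008] err mm [ 1.  -0.2] extent [0.0177 0.0285 0.    ]
side expected px [287.6 175.2] seen [280.5 172.8] [266 163  28  20 277] world [0.5072 0.1246] err mm [-8.3 23.6] extent [0.0604 0.1331 0.    ]
```

View pics/t4.png

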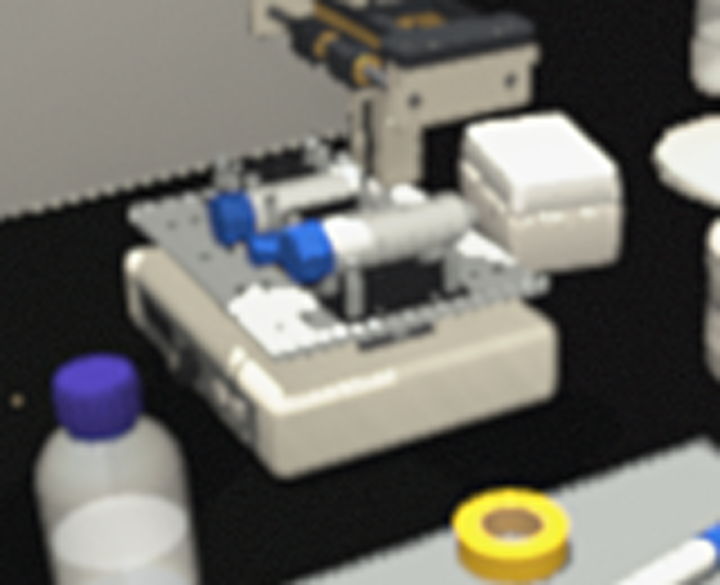

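The tube lies on the lips, 1 mm off along x and 0.2 mm off across. Pressing down in steps with closed fingers.

```bash
python3 -m jog '[[-1,[2,0,12],0],[-1,[2,0,19],0],[-1,[2,0,21],0],[-1,[2,0,23],0],[-1,[2,0,23],0]]'; python3 -m jog '[[-1,[0,0,2],0],[-1,[0,0,4],0],[-1,[0,0,4],0]]';python3 -m jog '[[-1,[0,0,2],0],[-1,[0,0,4],0],[-1,[0,0,4],0]]'
```

```text
t: 9.5
eef_pos: [0.569, 0.0982, 0.152]
ee_rot: [3.142, -0.001, -0.048]
force: [-1.4, -0.6, 4.1]
width: 0.0001
gripper_force: 1.7
t: 9.88
eef_pos: [0.57, 0.0985, 0.1489]
ee_rot: [-3.141, -0.003, -0.047]
force: [0.7, 1.2, 6.2]
width: 0.0005
gripper_force: 3.5
t: 10.25
eef_pos: [0.5699, 0.0986, 0.1445]
ee_rot: [-3.141, -0.003, -0.047]
force: [2.2, -0.5, 5.2]
width: 0.0005
gripper_force: 2.4
```

```bash
python3 -m jog '[[-1,[0,0,2],0],[-1,[0,0,4],0],[-1,[0,0,6],0],[-1,[0,0,8],0],[-1,[0,0,8],0]]';python3 -m jog '[[-1,[0,0,2],0],[-1,[0,0,3],0],[-1,[0,0,4],0],[-1,[0,0,4],0]]'
```

```text
t: 10.88
eef_pos: [0.5682, 0.0981, 0.135]
ee_rot: [3.141, 0.001, -0.048]
force: [-0.5, -0.5, 0.4]
width: 0.0003
gripper_force: 0.0
t: 11.38
eef_pos: [0.5687, 0.0982, 0.1331]
ee_rot: [3.142, -0.001, -0.047]
force: [-5.4, 0.3, 12.7]
width: 0.0005
gripper_force: 6.3
```

It snapped in: the force fell to 0.4 N and then rose at the seat height. One firmer press, then lift and check.

```bash
python3 -m jog '[[-1,[0,0,1],0],[-1,[0,0,2],0],[-1,[0,0,2],0]]'; python3 -m jog '[[-1,[0,0,-20],0],[-1,[0,0,-60],0],[-1,[0,0,-100],0],[-1,[0,0,-100],0],[-1,[0,0,-100],0]]'
python3 cap.py top .1045 .5155 .1010; python3 cap.py side .1045 .5155 .1010 t5
python3 -c "
from h import *
rel((.5812,-.1353,.23,.159),(.5812,-.1353,.12,.159))"
```

```text
t: 11.75
eef_pos: [0.5688, 0.0982, 0.1329]
ee_rot: [-3.142, -0.002, -0.047]
force: [-10.8, -0.1, 26.7]
width: 0.0004
gripper_force: 13.3
t: 12.38
eef_pos: [0.5683, 0.0982, 0.2292]
ee_rot: [-3.141, 0.0, -0.048]
force: [0.5, -0.2, 0.1]
width: 0.0003
gripper_force: 0.0
top expected px [283.2 226.5] seen [283.5 224.9] [277 220  14  10 124] world [0.519  0.1004] err mm [ 3.5 -0.6] extent [0.0204 0.0292 0.    ]
side expected px [288.  182.7] seen [281.1 175.9] [266 162  30  28 274] world [0.5194 0.1483] err mm [ 3.9 47.3] extent [0.0465 0.1748 0.    ]
shift [24.3, 232.4, -1.6] turn -0.207
shift [24.3, 232.4, 108.4] turn -0.207
```

View pics/t5.png

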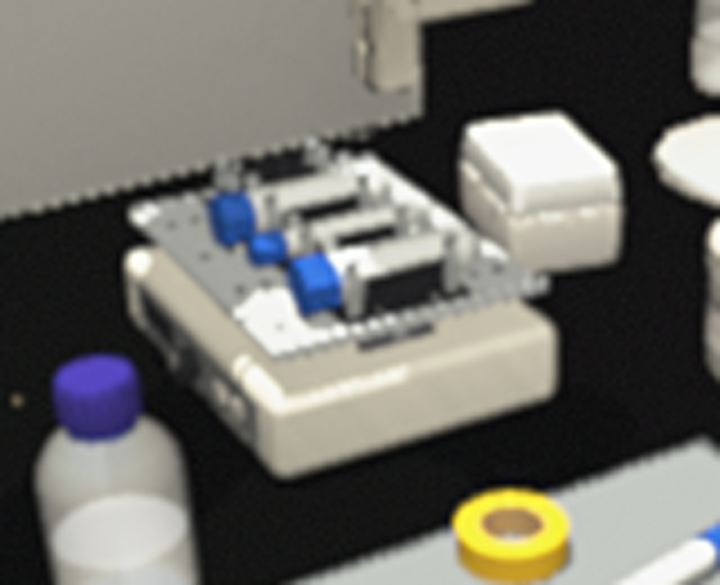

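The large tube is seated level in the right-hand bed, with all three caps (crop 232,217; 267,247; 315,283) at the panel end. On to the small tube.

```bash
python3 -m jog '[[-0.27,[24,232,0],-0.1],[-0.27,[24,232,0],-0.207],[-0.27,[24,232,0],-0.207],[-0.27,[24,232,50],-0.207],[-0.27,[24,232,100],-0.207],[-0.27,[24,232,130],-0.207],[-0.27,[24,232,150],-0.207],[-0.27,[24,232,150],-0.207],[-0.27,[24,232,150],-0.207]]'
python3 -c "
from h import *
rel((.5812,-.1353,.0195,.159))"
```

```text
t: 13.6
eef_pos: [0.5819, -0.1347, 0.0799]
ee_rot: [3.141, -0.0, 0.16]
force: [-0.3, 0.1, 1.1]
width: 0.0324
gripper_force: 0.0
shift [-0.8, 0.5, 60.4] turn 0.001
```

```bash
python3 -m jog '[[-0.27,[-1,0,35],0],[-0.27,[-1,0,52],0],[-0.27,[-1,0,60],0],[-0.27,[-1,0,60],0],[-0.27,[-1,0,60],0],[-0.8,[-1,0,60],0],[-0.8,[-1,0,60],0],[-0.8,[-1,0,60],0],[-0.8,[-1,0,60],0],[-0.8,[0,0,30],0],[-0.8,[0,0,-30],0],[-0.8,[0,0,-80],0],[-0.8,[0,0,-120],0],[-0.8,[0,0,-120],0],[-0.8,[0,0,-120],0]]' 25
python3 -c "
from h import *
rel((.5762,.2602,.2,.159-1.6),(.5762,.2602,.2,-3.1896))"
```

```text
t: 15.48
eef_pos: [0.581, -0.1345, 0.1989]
ee_rot: [-3.141, 0.001, 0.159]
force: [-0.4, 0.2, -1.1]
width: 0.0163
gripper_force: 25.0
shift [57.7, -390.5, -1.1] turn 1.6
shift [57.7, -390.5, -1.1] turn 3.348
```

```bash
python3 -m jog '[[-0.8,[0,-30,0],0.18],[-0.8,[10,-60,0],0.36],[-0.8,[15,-90,0],0.54],[-0.8,[20,-120,0],0.72],[-0.8,[25,-150,0],0.9],[-0.8,[30,-180,0],1.08],[-0.8,[35,-210,0],1.26],[-0.8,[40,-240,0],1.44],[-0.8,[45,-270,0],1.62],[-0.8,[50,-300,0],1.8],[-0.8,[55,-330,0],1.98],[-0.8,[58,-360,0],2.16],[-0.8,[58,-390,0],2.34],[-0.8,[58,-390,0],2.52],[-0.8,[58,-390,0],2.7],[-0.8,[58,-390,0],2.88],[-0.8,[58,-390,0],3.06],[-0.8,[58,-390,0],3.2],[-0.8,[58,-390,0],3.348],[-0.8,[58,-390,0],3.348]]'
python3 -m jog '[[-0.8,[0,0,15],0],[-0.8,[0,0,30],0],[-0.8,[0,0,40],0],[-0.8,[0,0,40],0],[-0.8,[0,0,40],0]]'
python3 see.py t6
python3 cap.py top .153 .5233 .2627; python3 -c "
from h import *
rel((.5762,.2602,.145,-3.1896))"
```

```text
t: 17.98
eef_pos: [0.5764, 0.2592, 0.1977]
ee_rot: [-3.14, -0.002, 3.095]
force: [-0.8, 0.2, -0.6]
width: 0.0161
gripper_force: 25.0
t: 18.6
eef_pos: [0.5773, 0.2598, 0.1598]
ee_rot: [3.141, 0.0, 3.095]
force: [0.1, 0.6, -0.3]
width: 0.0159
gripper_force: 25.0
[0.5773 0.2598 0.1601] [3.1412e+00 8.0000e-04 3.0947e+00]
top expected px [204.9 223.3] seen [204.5 222.2] [199 218  12  10  95] world [0.5257 0.2636] err mm [2.4 0.9] extent [0.0192 0.0235 0.    ]
shift [1.1, 0.3, 15.2] turn 6.284
```

View pics/t6.png

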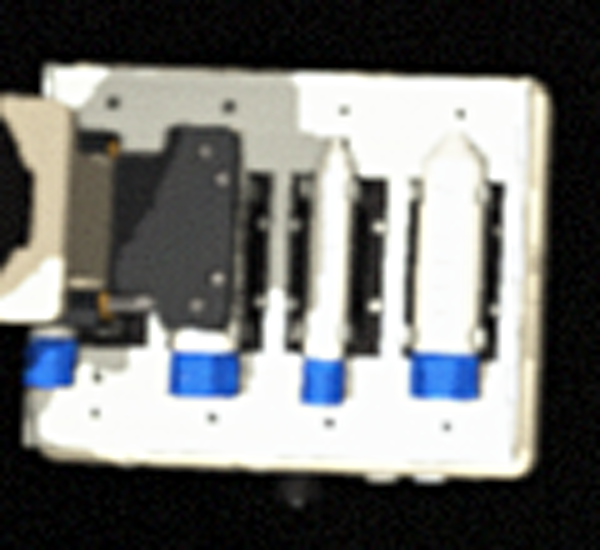

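The top view shows the held small cap at crop (50,362), with the bed's screws at (97,377) and (95,413). The placed large tube is in line in its bed, about 3 mm forward, well inside the clip slack. The held cap reads about +3 mm in x against the loaded reference, so I'll correct that and lower.

```bash
python3 -m jog '[[-0.8,[3,-0.5,10],0],[-0.8,[3,-0.5,20],0],[-0.8,[3,-0.5,27],0],[-0.8,[3,-0.5,31],0],[-0.8,[3,-0.5,31],0],[-0.8,[3,-0.5,31],0]]'; python3 cap.py top .121 .5233 .2627;  python3 -m jog '[[-0.8,[0,0,1],0],[-0.8,[0,0,2],0],[-0.8,[0,0,2],0]]'
```

```text
t: 19.45
eef_pos: [0.5741, 0.2594, 0.1287]
ee_rot: [3.141, 0.0, 3.094]
force: [1.2, 1.7, 0.3]
width: 0.0165
gripper_force: 25.0
top expected px [209.3 223.6] seen [209.7 224. ] [205 220  10   9  81] world [0.5223 0.2619] err mm [-1.  -0.8] extent [0.0178 0.02   0.    ]
t: 19.88
eef_pos: [0.5744, 0.2597, 0.127]
ee_rot: [3.141, 0.001, 3.095]
force: [0.9, 2.2, 3.5]
width: 0.016
gripper_force: 25.0
```

```bash
python3 -m jog '[[-0.4,[0,0,-1],0],[-0.4,[0,0,-1],0],[-0.4,[0,0,-1],0],[-0.4,[0,0,-8],0],[-0.4,[0,0,-20],0],[-0.4,[0,0,-36],0],[-0.4,[0,0,-42],0],[-1,[-2,0.5,-42],0],[-1,[-2,0.5,-42],0],[-1,[-2,0.5,-42],0]]'
python3 cap.py top .1195 .5233 .2627; python3 cap.py side .1195 .5233 .2627 t7
```

```text
t: 21.12
eef_pos: [0.5758, 0.2595, 0.1679]
ee_rot: [-3.141, -0.001, 3.094]
force: [0.0, 0.2, -0.3]
width: 0.0025
gripper_force: 0.0
top expected px [209.5 223.6] seen [209.6 224. ] [205 220  10   9  79] world [0.5223 0.2626] err mm [-1.  -0.1] extent [0.0178 0.0201 0.    ]
side expected px [263.  156.2] seen [262.5 157.1] [259 153   8   9  62] world [0.5192 0.2574] err mm [-4.1 -5.3] extent [0.0393 0.0518 0.    ]
```

View pics/t7.png

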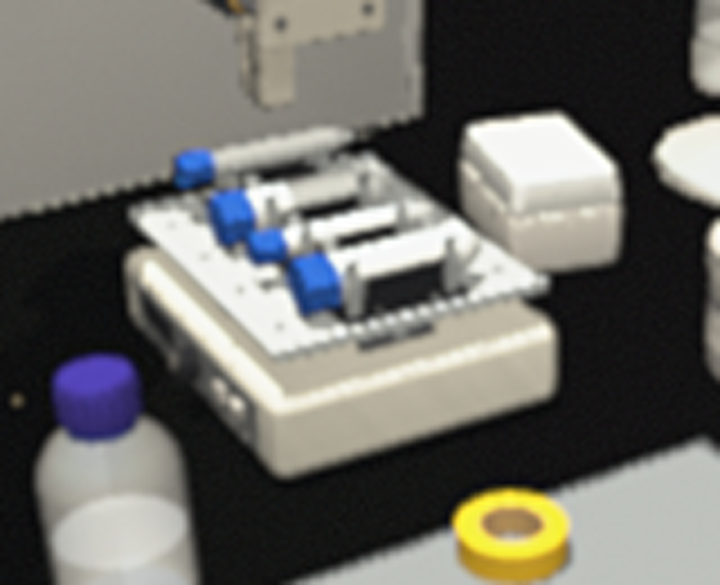

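The small tube lies on its lips (cap at crop 193,168), within 1 mm. Pressing.

```bash
python3 -m jog '[[-1,[0,0.5,12],0],[-1,[0,0.5,20],0],[-1,[0,0.5,24],0],[-1,[0,0.5,26],0],[-1,[0,0.5,28],0],[-1,[0,0.5,30],0],[-1,[0,0.5,30],0]]'; python3 -m jog '[[-1,[0,0,2],0],[-1,[0,0,4],0],[-1,[0,0,5],0],[-1,[0,0,5],0]]'; python3 -m jog '[[-1,[0,0,2],0],[-1,[0,0,4],0],[-1,[0,0,4],0]]'
```

```text
t: 22.1
eef_pos: [0.5769, 0.2605, 0.1399]
ee_rot: [3.141, 0.002, 3.095]
force: [0.2, -1.5, 5.1]
width: 0.0005
gripper_force: 2.4
t: 22.6
eef_pos: [0.5762, 0.2603, 0.1338]
ee_rot: [3.141, 0.001, 3.094]
force: [0.5, 0.4, 0.4]
width: 0.0003
gripper_force: 0.0
t: 22.98
eef_pos: [0.5758, 0.2601, 0.1293]
ee_rot: [-3.141, -0.001, 3.094]
force: [-0.2, 0.9, 1.4]
width: 0.0004
gripper_force: 0.7
```

```bash
python3 -m jog '[[-1,[0,0,1],0],[-1,[0,0,2],0],[-1,[0,0,3],0],[-1,[0,0,3.5],0],[-1,[0,0,3.5],0]]'; python3 -m jog '[[-1,[0,0,-20],0],[-1,[0,0,-60],0],[-1,[0,0,-100],0],[-1,[60,0,-120],0],[-1,[150,0,-140],0],[-1,[150,0,-140],0],[-1,[150,0,-140],0]]'
python3 cap.py top .1065 .5233 .2627;python3 cap.py top .1045 .5155 .1010; python3 cap.py side .1065 .5233 .2627 t8; python3 see.py t9
```

```text
t: 23.6
eef_pos: [0.576, 0.2606, 0.1289]
ee_rot: [3.141, 0.001, 3.095]
force: [-9.8, -0.9, 21.3]
width: 0.0004
gripper_force: 10.7
t: 24.48
eef_pos: [0.4247, 0.2674, 0.2672]
ee_rot: [3.139, 0.001, 3.097]
force: [0.6, 1.2, 0.3]
width: 0.0006
gripper_force: 0.0
top expected px [211.2 223.7] seen [211.4 223.5] [207 220   9   8  65] world [0.5237 0.2623] err mm [ 0.4 -0.4] extent [0.0159 0.0181 0.    ]
top expected px [283.2 226.5] seen [283.5 224.9] [277 220  14  10 124] world [0.519  0.1004] err mm [ 3.5 -0.6] extent [0.0204 0.0292 0.    ]
side expected px [263.4 160.4] seen [278.3 173.5] [259 157  37  33 323] world [0.5185 0.1627] err mm [  -4.8 -100. ] extent [0.0457 0.2198 0.    ]
[0.4267 0.2672 0.2655] [-3.1409e+00 -4.0000e-04  3.0940e+00]
```

View pics/t8.png

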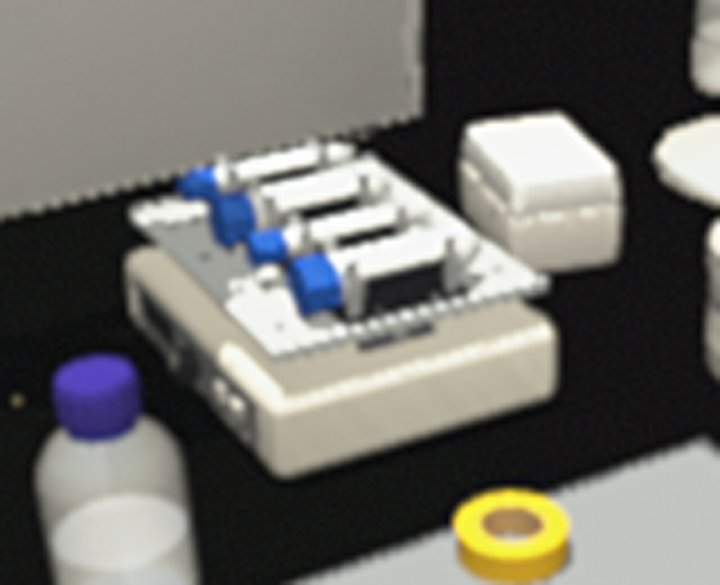

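Both tubes are fully down and level. The caps (crop 198,182; 232,217; 267,247; 315,283) are all at the panel end, and the arm is clear. Handing in.

```bash
python3 -c "
from station import order; print(order.job_done())"
```

```text
the job is handed in; nothing more can be done
None
```

I loaded the thick tube in the empty large bed, then the thin tube in the empty small bed, and handed the job in: both are snapped home with caps at the panel end, and the thick one sits about 3 mm along from centre with both clips still on the straight barrel.

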